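# Set up the carving tool's speed regulator and key panel

### The job

Set the rotary carving tool up for roughing out: turn its speed dial to 4 (the fourth click clockwise from the long mark), then on the key panel press the long bar key, the round key and the square key, in that order, one at a time, each fully down and let spring back. Press no key before the dial is at 4, keep off the triangular key, and do not push the other things on the bench about.

Things in the scene. Friction and masses are not known exactly. Their poses are not given: they have to be found in the camera images.
- dial (a joint): speed dial on the regulator, a grey box 130 x 130 x 50 mm high fixed to the bench. The dial reads 0 at its anticlockwise stop (pointer at the long thick white mark) and grows clockwise seen from above; it has click stops every 0.349 rad (20 degrees), positions 0 to 6 (2.094 rad is the clockwise stop); the short white marks are positions 1 to 6. So position 4 is 1.396 rad. Leaving a click takes about 0.1 N m; let go between clicks, it snaps to the nearer one.
- dial_grip (a point): on the dial's axis at the height to grip: the dial is a black disc 70 mm across (its top 60 mm above the bench) carrying an upright bar 66 long x 14 wide x 36 mm high. The point lies 16 mm above the disc and 22 mm below the bar's top (76 mm above the bench). x runs along the bar; the bar's pointer end, with a white stripe and nub, is at -x; z is up; these axes turn with the dial. The dial turns about z.
- bar_top (a point): centre of the top face of the long bar key, 24 x 64 mm (long along its own y), ivory plastic, one of four in a 2 x 2 block 86 mm apart on the grey key panel (190 x 190 x 40 mm, fixed to the bench); which key sits in which place varies. Its top stands 68 mm above the bench when up and 16 mm above its black 78 x 78 mm surround. z up; x, y along the panel's sides.
- bar_key (a joint): travel of the bar key: 0 up, 0.008 m fully down. It springs back; starts to move at about 1 N and takes about 5 N to go fully down.
- bar_pin (a joint): tell-tale of the bar key, a thin steel pin 33 mm from the key's centre along the key's -x, standing 6 mm out of the surround at 0. In the last part of the key's travel the key takes it down by 0.005 m and it stays down when the key springs back.
- round_top (a point): centre of the top face of the round key, 42 mm across, ivory plastic, one of four in a 2 x 2 block 86 mm apart on the grey key panel (190 x 190 x 40 mm, fixed to the bench); which key sits in which place varies. Its top stands 68 mm above the bench when up and 16 mm above its black 78 x 78 mm surround. z up; x, y along the panel's sides.
- round_key (a joint): travel of the round key: 0 up, 0.008 m fully down. It springs back; starts to move at about 1 N and takes about 5 N to go fully down.
- round_pin (a joint): tell-tale of the round key, a thin steel pin 33 mm from the key's centre along the key's -x, standing 6 mm out of the surround at 0. In the last part of the key's travel the key takes it down by 0.005 m and it stays down when the key springs back.
- square_top (a point): centre of the top face of the square key, 40 x 40 mm, ivory plastic, one of four in a 2 x 2 block 86 mm apart on the grey key panel (190 x 190 x 40 mm, fixed to the bench); which key sits in which place varies. Its top stands 68 mm above the bench when up and 16 mm above its black 78 x 78 mm surround. z up; x, y along the panel's sides.
- square_key (a joint): travel of the square key: 0 up, 0.008 m fully down. It springs back; starts to move at about 1 N and takes about 5 N to go fully down.
- square_pin (a joint): tell-tale of the square key, a thin steel pin 33 mm from the key's centre along the key's -x, standing 6 mm out of the surround at 0. In the last part of the key's travel the key takes it down by 0.005 m and it stays down when the key springs back.
- triangle_top (a point): centre of the top face of the triangular key, about 50 mm a side, ivory plastic, one of four in a 2 x 2 block 86 mm apart on the grey key panel (190 x 190 x 40 mm, fixed to the bench); which key sits in which place varies. Its top stands 68 mm above the bench when up and 16 mm above its black 78 x 78 mm surround. z up; x, y along the panel's sides.
- triangle_key (a joint): travel of the triangle key: 0 up, 0.008 m fully down. It springs back; starts to move at about 1 N and takes about 5 N to go fully down.
- triangle_pin (a joint): tell-tale of the triangle key, a thin steel pin 33 mm from the key's centre along the key's -x, standing 6 mm out of the surround at 0. In the last part of the key's travel the key takes it down by 0.005 m and it stays down when the key springs back.
- pot_mid (a point): white lidded pot, 62 mm across, 50 mm high, between panel and regulator; loose, a bystander; point at about its middle (half-way up).
- steel_cup_mid (a point): steel cup, 84 mm across, 75 mm high; loose, a bystander; point at about its middle (half-way up).
- glass_jar_mid (a point): green glass jar, 84 mm across, 120 mm high; loose, a bystander; point at about its middle (half-way up).
- white_bottle_mid (a point): white plastic bottle, 68 mm across, 130 mm high; loose, a bystander; point at about its middle (half-way up).
- cork_block_mid (a point): cork sanding block 110 x 60 x 35 mm; loose, a bystander; point at about its middle (half-way up).
- file_mid (a point): wood-handled tool 200 mm long, lying on the bench; loose, a bystander; point on the bench side of it.
Things that resemble listed ones, but are neither listed nor needed, are in the scene too. What is shaped like the part that bears dial but pink is not meant.

How it is judged:
On the way, in this order (a step that is already met when the one before it is completed fails the run):
1. the speed dial clicks in at position 4 (value of joint dial between 1.27626 and 1.51626 rad), for 0.2 s.
2. the bar key is pressed fully down, alone (value of joint bar_key above 0.0065 m and value of joint each of round_key, square_key, triangle_key below 0.002 m), for 0.05 s.
3. the round key is pressed fully down, alone (value of joint round_key above 0.0065 m and value of joint each of bar_key, square_key, triangle_key below 0.002 m), for 0.05 s.
4. the square key is pressed fully down, alone (value of joint square_key above 0.0065 m and value of joint each of bar_key, round_key, triangle_key below 0.002 m), for 0.05 s.
At the end, for the whole second after the job is handed in: The dial rests at position 4 (within 0.12 rad of 1.396 rad); the tell-tale pins of the bar, round and square keys are down (more than 3 mm), that of the triangular key is up (less than 1 mm), and all four keys are up again (less than 1.5 mm) (all of step 1 and velocity of joint dial between -0.1 and 0.1 rad/s and value of joint each of bar_pin, round_pin, square_pin above 0.003 m and value of joint triangle_pin below 0.001 m and value of joint each of bar_key, round_key, square_key, triangle_key below 0.0015 m); the robot touches nothing.
It fails at once if a key is pressed while the dial is not at position 4 (not (value of joint dial between 1.27626 and 1.51626 rad) and value of joint any of bar_key, round_key, square_key, triangle_key above 0.005 m).
It fails at once if the triangular key is pressed (value of joint triangle_key above 0.003 m).
It fails at once if the round key is pressed before the long bar key has been fully pressed, or the square key before the round key has ((value of joint round_key above 0.005 m and value of joint bar_pin below 0.0025 m) or (value of joint square_key above 0.005 m and value of joint round_pin below 0.0025 m)).
It fails at once if two keys are held down together (value of joint each of bar_key, round_key above 0.004 m or value of joint each of bar_key, square_key above 0.004 m or value of joint each of round_key, square_key above 0.004 m).
It fails at once if a loose thing on the bench is shoved more than 25 mm (distance of any of pot_mid, steel_cup_mid, glass_jar_mid, white_bottle_mid, cork_block_mid, file_mid from where it was at the start of the episode above 0.025 m).
It also fails if it takes over 58 s, if anything falls off the work surface, if the arm or the gripper's body presses on something with over 40 N, if the wrist force passes 120 N, or if a joint passes its speed limit or range.

### The arm

A 7-joint arm with a two-finger parallel gripper is mounted at the origin on the work surface. World frame = base frame: x ahead of the robot, y to its left, z up, the work surface at z = 0. Lengths are in m, angles in rad, forces in N, time in s.
With the tool pointing down it reaches from about 0.35 to 0.9 m from the base axis. Payload 19.9 kg.
Tool frame: the origin (TCP) lies on the centre line of the jaws, within the pads' length; the fingertips stand 11 mm ahead of it and the grasp point (between the pads) lies 8 mm behind it; z points along the fingers, y is the line along which they close (so a half turn about z gives the same grasp; the last joint's range is limited). The gripper opens to 85 mm and grips with 20 to 120 N. Pads are 22 mm wide; open, the fingers measure 114 mm over their backs; the gripper's body (76 mm by 85 mm) begins 54 mm behind the grasp point. The pads swing forward as they close: fully open they stand 13 mm farther back than shut.
Start: joints at [-1.333, 0.417, -0.01, 1.614, 0.005, 1.111, -0.053], TCP at [0.173, 0.601, 0.242] pointing down, gripper open.
Joint ranges: [-2.81, 2.81], [-0.39, 2.02], [-1.27, 1.25], [0.06, 2.57], [-1.19, 4.33], [0.19, 2], [-2.82, 2.82]. Speed limits (rad/s): [1.89, 1.89, 2.39, 2.39, 3.01, 3.01, 3.01].

### API

Orientations are given as a rotation vector (axis times angle).
In Python, from rig import bot, imaging, search_frame, mark_of gives the robot as it stands.
- The arm moves only by the tool play_rows, never from a script. Its arguments are lists of equal length, an entry for each row: "grip": the closure in counts, from 0 (fully open) to 255 (shut); "translation": the shift along the tool's x, y, z in cm, a list of three; "turn": the turn about the tool's z in degrees. In form: {"grip": [grip, ...], "translation": [[x, y, z], ...], "turn": [turn, ...]}. A call has 1 to 20 rows; each row shifts and turns the commanded pose from where the row before left it, along the tool's axes as they then stand; what a row does not reach is not made up. A row lasts 1/8 s, in which the tool goes at most 62.5 mm and 10.7 degrees, less where a joint would pass 70% of its speed; a pose out of reach is approached as far as the arm can. A call is refused whole if a number of a shift passes 6.25 or a number of a turn 10.7, either way. A call with a gripper value outside its range is refused whole. The fingers move at their own pace and stop on an object; the grip force is fixed at half the most. Time passes only in rows, so rows that do not move let the fingers close. It gives the time, the measured TCP pose, the force, the opening and the grip force at its end, in the units of the state.
- bot.get_state(): the state, without advancing time (a new reading comes with each control period).
- imaging.camera(name): name is "scene" or "top"; returns the picture (384x512x3 uint8, blue, green, red); there is no depth.
- imaging.calibration(name): a dict with "fx", "fy", "cx", "cy" (pixels), "extrinsics" (4x4, takes a point from camera to world coordinates). Camera axes: x right, y down, z forward; pixel columns grow to the right and rows downward; lengths in m; the calibration is good to about 2 mm. A picture is of the moment at which its call begins. calibration takes no time and is no camera call.
- bot.hand_in(): hands the job in; it is judged then, once.
Trained networks look in the newest picture that a camera, given by its name, has taken for a name from the list of things; names that differ only in an ending like _2 or _b are one class to them, and where a whole thing is asked for, a point or a joint stands for the part that bears it (a point fixed in the world has none). Each returns a list of dicts, best first, with "confidence" (0 to 1); they miss things now and then, are a little off and sometimes report something else, mostly with a low value. They report only what shows in the picture. A call takes as long as a camera call. They do not tell look-alikes from the thing itself.
- search_frame(camera, target): "rect" ([left, top, right, bottom] as shares, 0 to 1, of the picture: columns of its width, rows of its height, round what is visible of it).
- mark_of(camera, target): "at" ([column, row] as shares, 0 to 1, of the picture: columns of its width, rows of its height: a listed point, or the origin of a listed thing).
The state is a dict: "time": time; "qpos": joint angles; "qd": joint speeds; "effort": joint torques, N m; "tool_pos": TCP position; "orientation": TCP orientation; "ft_force": force on the tool from outside, world axes, zero at the start; "moment": the same for the moment, N m; "opening": opening from 0.0 (shut) to 1.0 (fully open); "grip_force": force on a finger pad.
Only numpy, scipy, OpenCV 4.12 (cv2) and the standard library are available. Lean on these libraries where they do the work, as an engineer would, in place of code of your own. Each camera call takes 0.05 s, during which the arm holds its last target. There are 200 camera calls.

## Working session

There is one attempt and no reset: what is moved stays moved. The work goes in short steps, Python scripts to look and compute and a tool call to move; the robot and the scene stay as the last step left them, time stands still between calls to the robot, and variables do not carry over. Pictures are saved under pics/ and viewed, at most 10 in all, crops included, and the job is handed in when it is done.

Besides the shell and the picture viewer there is one more tool, called after "Emit:" by a JSON object that holds its "fn" and its "kwargs". play_rows: Moves the arm, as the interface text tells. Its arguments: {"type":"object","properties":{"grip":{"type":"array"},"translation":{"type":"array"},"turn":{"type":"array"}},"required":["grip","translation","turn"]}

```bash
mkdir -p pics; cat > h.py <<'E'
import numpy as np, cv2
from rig import bot, imaging, search_frame, mark_of
def ray(cam,u,v,z):
    c=imaging.calibration(cam);T=np.array(c["extrinsics"])
    d=T[:3,:3]@np.array([(u-c["cx"])/c["fx"],(v-c["cy"])/c["fy"],1]);o=T[:3,3]
    return o+d*(z-o[2])/d[2]
def proj(cam,p):
    c=imaging.calibration(cam);T=np.linalg.inv(np.array(c["extrinsics"]))
    q=T[:3,:3]@np.array(p)+T[:3,3];return c["fx"]*q[0]/q[2]+c["cx"],c["fy"]*q[1]/q[2]+c["cy"]
E
python3 - <<'E'
from h import *
s=bot.get_state();print(s)
for c in("scene","top"):
    cv2.imwrite(f"pics/{c}0.png",imaging.camera(c)); print(c,np.array(imaging.calibration(c)["extrinsics"]).round(3).tolist())
    for t,z in dict(dial_grip=.076,bar_top=.068,round_top=.068,square_top=.068,triangle_top=.068,pot_mid=.025).items():
        for d in mark_of(c,t)[:3]:
            u,v=d["at"][0]*512,d["at"][1]*384
            print(c,t,round(d["confidence"],2),round(u,1),round(v,1),ray(c,u,v,z).round(4))
E
```

```text
{'time': 0.0, 'qpos': array([-1.33249943,  0.41794863, -0.01030323,  1.61416385,  0.0047006 ,
        1.11070936, -0.05299808]), 'qd': array([-0.00157552, -0.00084738,  0.00046576,  0.00039707, -0.00144365,
       -0.00014882,  0.00141664]), 'effort': array([-1.26604740e-03, -8.64438629e+01,  6.77858647e-01, -4.34906209e+01,
        1.90439529e-02,  7.17457122e-03,  5.56593960e-06]), 'tool_pos': array([0.17251796, 0.60037341, 0.24168042]), 'orientation': array([-4.38044369e-01, -3.11082503e+00,  1.88960481e-03]), 'ft_force': array([-0.06148559, -0.24454191,  0.47316069]), 'moment': array([-0.02337806,  0.00346871, -0.05105904]), 'grip_force': 0.0, 'opening': 0.9987974142738604}
scene [[-0.835, 0.407, -0.37, 1.151], [0.55, 0.597, -0.584, 1.029], [-0.017, -0.692, -0.722, 1.305], [0.0, 0.0, 0.0, 1.0]]
scene dial_grip 0.68 395.9 234.5 [0.273 0.485 0.076]
scene dial_grip 0.54 308.7 218.9 [0.4739 0.2667 0.076 ]
scene bar_top 0.64 236.6 170.2 [ 0.5515 -0.0899  0.068 ]
scene round_top 0.49 256.9 147.1 [ 0.4127 -0.1583  0.068 ]
scene square_top 0.45 258.4 166.1 [ 0.469  -0.0611  0.068 ]
scene triangle_top 0.56 235.5 158.2 [ 0.5195 -0.1508  0.068 ]
scene pot_mid 0.68 271.1 196.7 [0.497  0.0684 0.025 ]
top [[0.018, -0.998, 0.059, 0.408], [-1.0, -0.017, 0.017, 0.005], [-0.016, -0.059, -0.998, 1.757], [0.0, 0.0, 0.0, 1.0]]
top dial_grip 0.55 209.3 199.6 [0.4595 0.2487 0.076 ]
top dial_grip 0.53 144.2 249.2 [0.2643 0.4946 0.076 ]
top bar_top 0.72 336.1 117.0 [ 0.7911 -0.2377  0.068 ]
top bar_top 0.62 296.5 175.6 [ 0.5589 -0.0867  0.068 ]
top round_top 0.65 315.6 207.8 [ 0.4355 -0.1621  0.068 ]
top square_top 0.69 293.2 196.6 [ 0.4772 -0.0752  0.068 ]
top triangle_top 0.57 320.1 182.4 [ 0.5341 -0.1783  0.068 ]
top pot_mid 0.45 255.3 189.7 [0.5037 0.0739 0.025 ]
```

```bash
python3 - <<'E'
import cv2
s=cv2.imread("pics/scene0.png");t=cv2.imread("pics/top0.png")
cv2.imwrite("pics/topbig.png",cv2.resize(t,(800,600),interpolation=cv2.INTER_CUBIC))
cv2.imwrite("pics/scenebig.png",cv2.resize(s,(800,600),interpolation=cv2.INTER_CUBIC))
E
```

```text
(no output)
```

View pics/topbig.png

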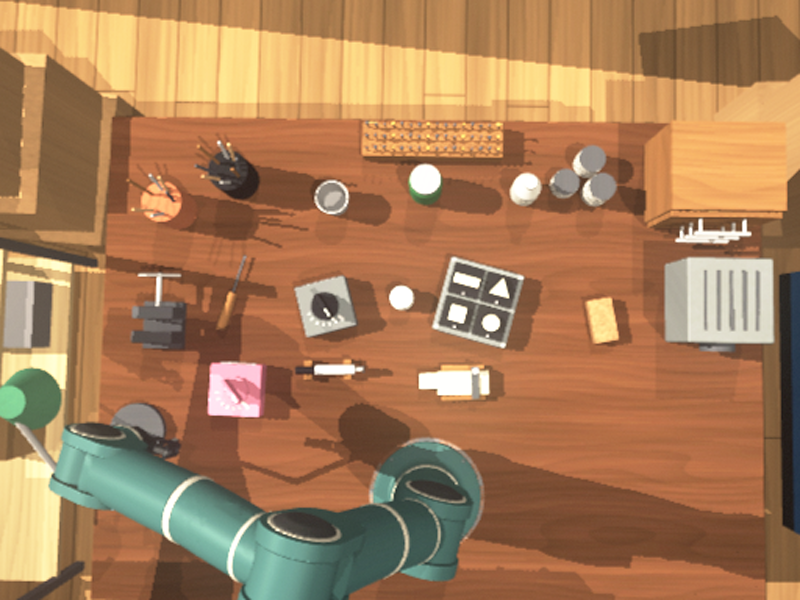

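View pics/scenebig.png

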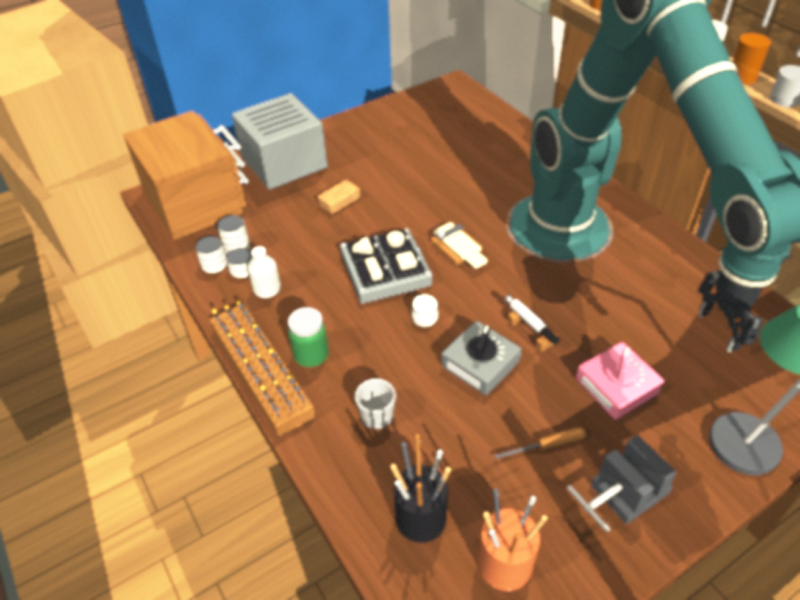

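Top view (at 800x600): the grey regulator with black dial is at (325,305) and its pink look-alike at (237,390). The keys are bar (467,281), triangle (499,290), square (458,314) and round (491,323), with the pot at (401,297). The candidates for the dial are the grey and the pink one, so I choose grey. Next I measure precisely and check with a close crop.

```bash
cat > m.py <<'E'
from h import *
t=cv2.imread("pics/top0.png");s=cv2.imread("pics/scene0.png")
for n,im,(x0,y0,x1,y1) in(("top",t,(278,162,336,224)),("scene",s,(215,145,278,194))):
    g=im[y0:y1,x0:x1].min(2); g=cv2.resize(g,None,fx=4,fy=4,interpolation=cv2.INTER_CUBIC)
    k,l,st,c=cv2.connectedComponentsWithStats((g>185).astype(np.uint8))
    for i in range(1,k):
        if st[i,4]>150:
            u,v=(c[i]+.5)/4-.5+[x0,y0]; print(n,st[i,4],u.round(1),v.round(1),ray(n,u,v,.068).round(4))
a=cv2.resize(t[170:222,182:234],(560,560),interpolation=cv2.INTER_CUBIC)
b=cv2.resize(s[200:256,278:338][:, :],None,fx=4,fy=4,interpolation=cv2.INTER_CUBIC)
o=np.zeros((560,800,3),np.uint8);o[:,:560]=a;o[:224,560:800]=b
cv2.imwrite("pics/crop1.png",o)
E
python3 m.py
```

```text
top 4611 298.6 192.3 [ 0.4943 -0.0958  0.068 ]
top 1636 298.2 178.9 [ 0.5462 -0.0935  0.068 ]
top 1283 319.9 184.9 [ 0.5245 -0.1776  0.068 ]
top 1730 292.3 200.3 [ 0.4629 -0.072   0.068 ]
top 1483 313.8 206.2 [ 0.4414 -0.1552  0.068 ]
scene 1165 252.9 152.3 [ 0.4433 -0.1411  0.068 ]
scene 1228 232.1 157.3 [ 0.5281 -0.1633  0.068 ]
scene 2800 247.6 179.2 [ 0.5424 -0.024   0.068 ]
scene 1547 259.8 166.2 [ 0.4647 -0.0577  0.068 ]
scene 1391 239.0 171.5 [ 0.5475 -0.0783  0.068 ]
scene 976 271.1 191.1 [0.5034 0.0775 0.068 ]
```

View pics/crop1.png

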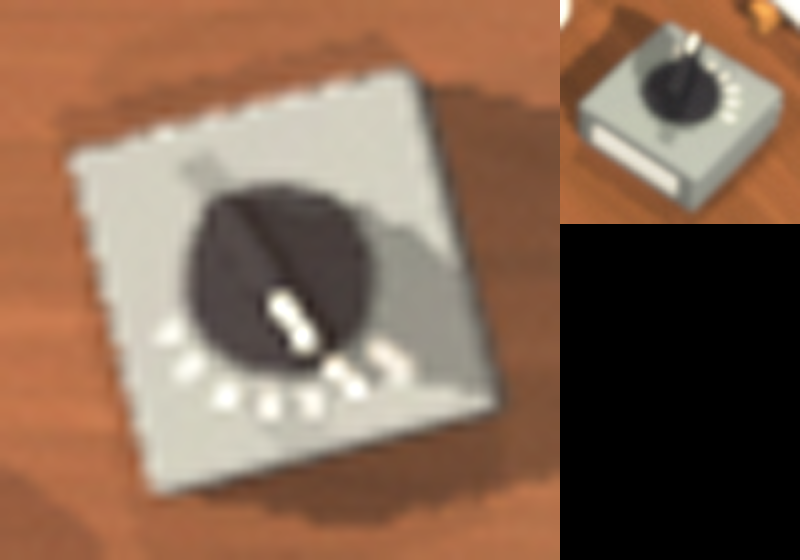

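```bash
python3 - <<'E'
from h import *
for c in("scene","top"):
    k=imaging.calibration(c);print({q:k[q] for q in("fx","fy","cx","cy")},(np.array(k["extrinsics"])).round(4).tolist())
    for p in([0,0,0],[.1725,.6004,.2417]):print(c,p,np.array(proj(c,p)).round(1))
    im=cv2.imread(f"pics/{c}0.png");m=cv2.Canny(im,60,150)
s=cv2.imread("pics/scene0.png");t=cv2.imread("pics/top0.png")
for c in("scene","top"):
  im=s if c=="scene" else t
  for r in(.1,.11,.12,.13,.14,.15):
    for a in np.linspace(0,2*np.pi,72):
        pass
def mk(c,im):
    a=im.copy();a=cv2.resize(a,None,fx=3,fy=3,interpolation=cv2.INTER_CUBIC)
    P=[np.array(proj(c,(.14*np.cos(q),.14*np.sin(q),0.0)))*3+1 for q in np.linspace(0,2*np.pi,40)]
    for p in P: cv2.circle(a,(int(p[0]),int(p[1])),1,(0,0,255),-1)
    u,v=np.array(proj(c,(.1725,.6004,.2527)))*3+1; cv2.circle(a,(int(u),int(v)),3,(0,255,255),-1)
    return a
A=mk("scene",s)[80*3:80*3+450,310*3:310*3+600];B=mk("top",t)[265*3:265*3+300,225*3:225*3+300]
o=np.zeros((450,800,3),np.uint8);o[:,:500]=A[:,:500];o[:300,500:]=B
cv2.imwrite("pics/cal.png",o)
E
```

```text
{'fx': 454.69338605389925, 'fy': 454.69338605389925, 'cx': 260.65186075860225, 'cy': 184.53453172914544} [[-0.8349, 0.4071, -0.3705, 1.1515], [0.5502, 0.5965, -0.5843, 1.0285], [-0.0169, -0.6917, -0.722, 1.305], [0.0, 0.0, 0.0, 1.0]]
scene [0, 0, 0] [357.  143.1]
scene [0.1725, 0.6004, 0.2417] [458.2 211.4]
{'fx': 436.51490587726806, 'fy': 436.51490587726806, 'cx': 265.05293499241986, 'cy': 188.21880829986384} [[0.0185, -0.9981, 0.059, 0.408], [-0.9997, -0.0175, 0.0173, 0.0052], [-0.0162, -0.0593, -0.9981, 1.7572], [0.0, 0.0, 0.0, 1.0]]
top [0, 0, 0] [271.6 317.3]
top [0.1725, 0.6004, 0.2417] [ 98.8 279.2]
```

View pics/cal.png

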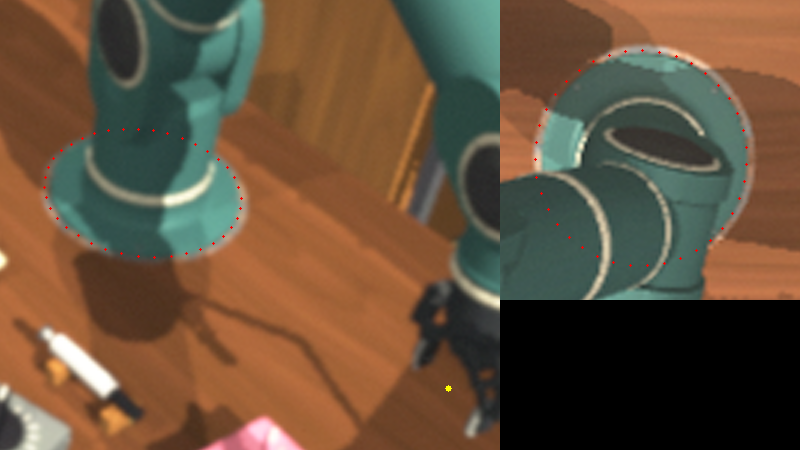

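The base circle and fingertip point match the calibration in both views. The key blobs disagree by about 14 mm between cameras, because their side faces bias the centroids. I fit small prism models of the panel and regulator in each view instead.

```bash
cat > fit.py <<'E'
from h import *
from scipy.optimize import minimize
S=4
def rect(a,b): return np.array([[a,b],[-a,b],[-a,-b],[a,-b]])/2
q=np.linspace(0,2*np.pi,24,endpoint=False); circ=lambda d:np.c_[np.cos(q),np.sin(q)]*d/2
tri=np.array([[np.cos(a),np.sin(a)] for a in(0.,2.094,4.189)])*.029
def world(p,pts): x,y,th=p; c,s=np.cos(th),np.sin(th); return pts@np.array([[c,s],[-s,c]])+[x,y]
# items: polygon, z0,z1,side label, top label
def panel(sq,rd,bar,barpoly):
    L=[(rect(.19,.19),0,.04,1,2)]
    for i in(-1,1):
        for j in(-1,1): L.append((rect(.078,.078)+np.array([i,j])*.043,.04,.052,3,4))
    for poly,c in((rect(.04,.04),sq),(circ(.042),rd),(barpoly,bar)): L.append((poly+np.array(c)*.043,.052,.068,5,6))
    return L
reg=[(rect(.13,.13),0,.05,1,2),(circ(.07),.05,.06,3,4)]
def cost(p,cam,im,items,box):
    x0,y0,x1,y1=box; lab=np.zeros(((y1-y0)*S,(x1-x0)*S),np.uint8)
    P=lambda pts,z:((np.array([proj_c(cam,(a,b,z)) for a,b in pts])-[x0,y0]+.5)*S-.5)
    for poly,z0,z1,ls,lt in items:
        w=world(p,poly);a,b=P(w,z0),P(w,z1)
        cv2.fillConvexPoly(lab,cv2.convexHull(np.r_[a,b].astype(np.float32)).round().astype(np.int32).reshape(-1,1,2),ls)
        cv2.fillConvexPoly(lab,b.round().astype(np.int32),lt)
    c=0
    for l in range(7):
        v=im[lab==l]
        if len(v): c+=((v-v.mean(0))**2).sum()
    return c/lab.size,lab
_K={c:(imaging.calibration(c),np.linalg.inv(np.array(imaging.calibration(c)["extrinsics"]))) for c in("scene","top")}
def proj_c(c,p):
    k,T=_K[c];r=T[:3,:3]@np.array(p)+T[:3,3];return k["fx"]*r[0]/r[2]+k["cx"],k["fy"]*r[1]/r[2]+k["cy"]
def fit(cam,img,items,box,p0):
    x0,y0,x1,y1=box
    im=cv2.resize(img[y0:y1,x0:x1],None,fx=S,fy=S,interpolation=cv2.INTER_CUBIC).astype(float)
    f=lambda p:cost(p,cam,im,items,box)[0]
    sim=np.array([p0]+[np.array(p0)+d for d in((.012,0,0),(0,.012,0),(0,0,.12))])
    r=minimize(f,p0,method="Nelder-Mead",options=dict(initial_simplex=sim,xatol=1e-4,fatol=1e-2))
    return r.x,r.fun
E
cat > run.py <<'E'
from fit import *
for cam,pb,rb in(("top",(268,152,346,234),(176,165,240,225)),("scene",(205,138,290,202),(272,195,344,260))):
    im=cv2.imread(f"pics/{cam}0.png")
    # panel frame: +x ~ world x, yaw ~ -0.25; bar at (+,+), tri (+,-), square(-,+), round(-,-)
    for bp in(rect(.024,.064),):
        print(cam,"panel",*fit(cam,im,panel((-1,1),(-1,-1),(1,1),bp),pb,(.494,-.12,-.25)))
    print(cam,"reg",*fit(cam,im,reg,rb,(.467,.25,.2)))
E
python3 run.py
```

```text
top panel [ 0.49385896 -0.12467251 -0.25218853] 2193.504486163287
top reg [0.47625339 0.25938754 0.25016771] 1431.9470019453788
scene panel [ 0.4912541  -0.11817682 -0.25617435] 5486.464080334704
scene reg [0.47477844 0.26634419 0.26935441] 4242.735951659292
```

The close crop confirms the choice: grey box, black dial, 7 marks, with the long mark at right (390,360) in the crop. The pointer is at about the first short mark, so it needs three more clicks clockwise (60°). Model fits put the dial at about (0.4755, 0.263) and the panel at about (0.4925, -0.121) with yaw -0.254. Moving above the dial.

Emit:
{"fn": "play_rows", "kwargs": {"grip": [0, 0, 0, 0, 0, 0, 0, 0, 0, 0, 0, 0, 0, 0, 0, 0], "translation": [[-2.4, -1.5, -0.2], [-2.4, -1.5, -0.2], [-2.4, -1.5, -0.2], [-2.4, -1.5, -0.2], [-2.4, -1.5, -0.2], [-2.4, -1.5, -0.2], [-2.4, -1.5, -0.2], [-2.4, -1.5, -0.2], [-2.4, -1.5, -0.2], [-2.4, -1.5, -0.2], [-2.4, -1.5, -0.2], [-2.4, -1.5, -0.2], [-2.4, -1.5, -0.2], [-2.4, -1.5, -0.2], [-2.4, -1.5, -0.2], [-2.4, -1.5, -0.2]], "turn": [0, 0, 0, 0, 0, 0, 0, 0, 0, 0, 0, 0, 0, 0, 0, 0]}}

```text
time: 2.7
tool_pos: [0.4759, 0.2632, 0.2745]
orientation: [0.438, 3.111, 0.0]
ft_force: [-0.9, 1.0, -0.3]
opening: 1.002
grip_force: 0.0
```

Emit:
{"fn": "play_rows", "kwargs": {"grip": [0, 0, 0, 0, 0, 0, 0, 0, 0], "translation": [[0, 0, 1], [0, 0, 1], [0, 0, 1], [0, 0, 1], [0, 0, 1], [0, 0, 1], [0, 0, 1], [0, 0, 0], [0, 0, 0]], "turn": [-7, -7, -7, -7, -7, -7, -7, 0, 0]}}

```text
time: 3.82
tool_pos: [0.4756, 0.264, 0.2047]
orientation: [-0.887, 3.013, 0.0]
ft_force: [-0.1, 0.2, -0.8]
opening: 1.0
grip_force: 0.0
```

```bash
cat > st.py <<'E'
from h import *
from scipy.spatial.transform import Rotation as R
def st():
    s=bot.get_state();M=R.from_rotvec(s["orientation"]).as_matrix()
    print("t",s["time"],"tcp",s["tool_pos"].round(4),"xang",np.degrees(np.arctan2(M[1,0],M[0,0])).round(1),"z",M[:,2].round(3),"F",s["ft_force"].round(1),"M",s["moment"].round(2),"op",round(s["opening"],3),"gf",s["grip_force"])
    return s,M
def to(x,y,z):
    s,M=st();d=M.T@(np.array([x,y,z])-s["tool_pos"]);print("shift cm",(100*d).round(2))
E
python3 - <<'E'
from st import *
to(.4755,.263,.078)
a=imaging.camera("scene");b=imaging.camera("top")
cv2.imwrite("pics/s1.png",a);cv2.imwrite("pics/t1.png",b)
s=bot.get_state()
def mk(c,im,box):
    x0,y0,x1,y1=box;A=cv2.resize(im[y0:y1,x0:x1],(400,400),interpolation=cv2.INTER_CUBIC);k=400/(x1-x0)
    for p,col in((s["tool_pos"]-[0,0,.0],(0,255,255)),((.4755,.263,.05),(0,0,255)),((.4755,.263,.098),(0,255,0))):
        u,v=proj(c,p);cv2.circle(A,(int((u-x0+.5)*k),int((v-y0+.5)*k)),3,col,-1)
    return A
cv2.imwrite("pics/c1.png",np.hstack([mk("scene",a,(265,170,345,250)),mk("top",b,(170,155,250,235))]))
E
```

```text
t 3.825 tcp [0.4756 0.264  0.2047] xang -147.2 z [ 0.  0. -1.] F [-0.1  0.2 -0.8] M [ 0.02  0.03 -0.01] op 1.0 gf 0.0
shift cm [ 0.07 -0.08 12.67]
```

View pics/c1.png

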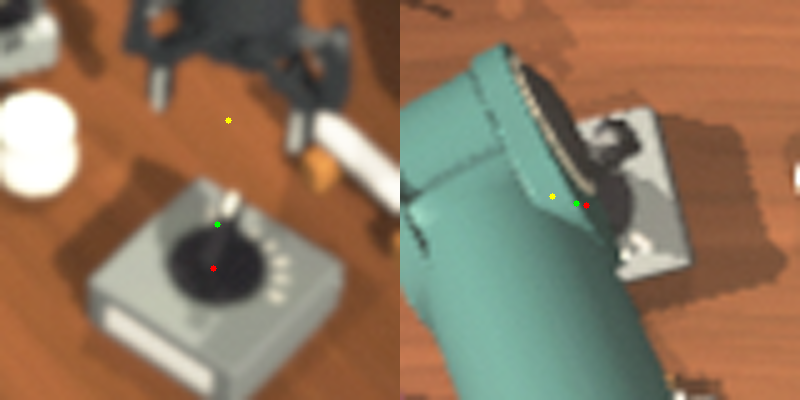

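Emit:
{"fn": "play_rows", "kwargs": {"grip": [0, 0, 0, 0, 0, 0, 0, 0, 60, 120, 150, 165, 175, 175], "translation": [[0, 0, 1.6], [0, 0, 1.6], [0, 0, 1.6], [0, 0, 1.6], [0, 0, 1.6], [0, 0, 1.6], [0, 0, 1.5], [0, 0, 1.3], [0, 0, 0], [0, 0, 0], [0, 0, 0], [0, 0, 0], [0, 0, 0], [0, 0, 0]], "turn": [0, 0, 0, 0, 0, 0, 0, 0, 0, 0, 0, 0, 0, 0]}}

```text
time: 5.68
tool_pos: [0.4754, 0.264, 0.0804]
orientation: [-0.891, 3.012, -0.0]
ft_force: [0.5, 0.5, 0.4]
opening: 0.317
grip_force: 0.0
```

```bash
python3 - <<'E'
from st import *
st()
a=imaging.camera("scene")
cv2.imwrite("pics/c2.png",cv2.resize(a[180:250,270:350],(640,560),interpolation=cv2.INTER_CUBIC))
E
```

```text
t 5.675 tcp [0.4754 0.264  0.0804] xang -147.0 z [ 0.  0. -1.] F [0.5 0.5 0.4] M [-0.01  0.06  0.02] op 0.317 gf 0.0
```

View pics/c2.png

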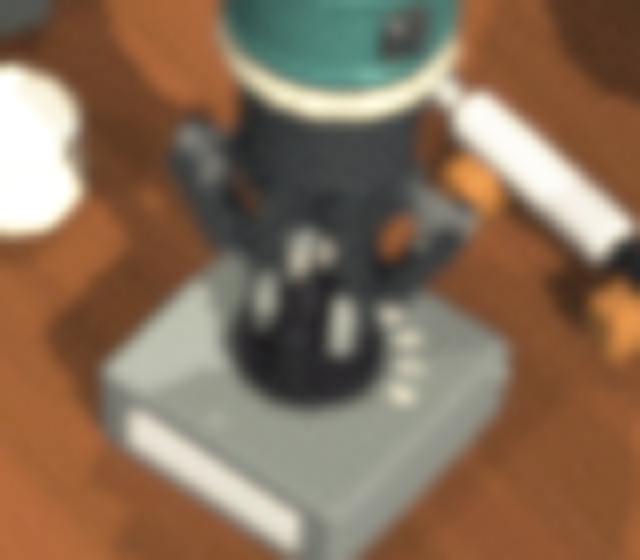

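The pads at (263,300) and (342,325) straddle the bar, which is at about (303,315). I close in steps and watch the force.

Emit:
{"fn": "play_rows", "kwargs": {"grip": [185, 192, 198, 198], "translation": [[0, 0, 0], [0, 0, 0], [0, 0, 0], [0, 0, 0]], "turn": [0, 0, 0, 0]}}

```text
time: 6.22
tool_pos: [0.4754, 0.264, 0.0803]
orientation: [-0.892, 3.012, -0.0]
ft_force: [-0.3, 0.1, 0.4]
opening: 0.224
grip_force: 0.0
```

Emit:
{"fn": "play_rows", "kwargs": {"grip": [202, 202], "translation": [[0, 0, 0], [0, 0, 0]], "turn": [0, 0]}}

```text
time: 6.48
tool_pos: [0.4754, 0.2639, 0.0803]
orientation: [-0.891, 3.012, -0.0]
ft_force: [-0.2, -0.2, 0.4]
opening: 0.21
grip_force: 0.0
```

Emit:
{"fn": "play_rows", "kwargs": {"grip": [208, 225, 255, 255, 255], "translation": [[0, 0, 0], [0, 0, 0], [0, 0, 0], [0, 0, 0], [0, 0, 0]], "turn": [0, 0, 0, 0, 0]}}

```text
time: 7.1
tool_pos: [0.4755, 0.2637, 0.0804]
orientation: [0.891, -3.013, 0.0]
ft_force: [-1.2, -2.9, 5.3]
opening: 0.152
grip_force: 59.0
```

```bash
python3 -c "
from st import *
st()"
```

```text
t 7.1 tcp [0.4755 0.2637 0.0804] xang -147.0 z [ 0. -0. -1.] F [-1.2 -2.9  5.3] M [-0.66  0.18  0.05] op 0.152 gf 58.977468609809875
```

Gripped and well centred. Turning 60° clockwise.

Emit:
{"fn": "play_rows", "kwargs": {"grip": [255, 255, 255, 255, 255, 255, 255, 255, 255, 255, 255, 255, 255, 255], "translation": [[0, 0, 0], [0, 0, 0], [0, 0, 0], [0, 0, 0], [0, 0, 0], [0, 0, 0], [0, 0, 0], [0, 0, 0], [0, 0, 0], [0, 0, 0], [0, 0, 0], [0, 0, 0], [0, 0, 0], [0, 0, 0]], "turn": [5, 5, 5, 5, 5, 5, 5, 5, 5, 5, 5, 5, 0, 0]}}

```text
time: 8.85
tool_pos: [0.4756, 0.2623, 0.0804]
orientation: [0.736, 3.054, -0.003]
ft_force: [-2.3, -12.1, 10.4]
opening: 0.152
grip_force: 59.8
```

```bash
python3 -c "
from st import *
st()"
```

```text
t 8.85 tcp [0.4756 0.2623 0.0804] xang 152.9 z [-0.    -0.002 -1.   ] F [ -2.3 -12.1  10.4] M [-2.52  0.4   0.04] op 0.152 gf 59.84260976314545
```

Emit:
{"fn": "play_rows", "kwargs": {"grip": [200, 150, 120, 120, 120, 120, 120, 120, 120, 120, 120, 120], "translation": [[0, 0, 0], [0, 0, 0], [0, 0, 0], [0, 0, -1], [0, 0, -2], [0, 0, -2], [0, 0, -2], [0, 0, -2], [0, 0, -2], [0, 0, -1], [0, 0, 0], [0, 0, 0]], "turn": [0, 0, 0, 0, 0, 0, 0, 0, 0, 0, 0, 0]}}

```text
time: 10.35
tool_pos: [0.4751, 0.2638, 0.1997]
orientation: [-0.734, -3.054, 0.001]
ft_force: [0.6, -0.7, -0.7]
opening: 0.53
grip_force: 0.0
```

```bash
python3 - <<'E'
from st import *
c=np.array([.4925,-.121]);th=-.254
r=lambda a,b:c+.043*np.array([a*np.cos(th)-b*np.sin(th),a*np.sin(th)+b*np.cos(th)])
print("bar",r(1,1),"round",r(-1,-1),"sq",r(-1,1),"tri",r(1,-1))
to(*r(1,1),.12)
a=imaging.camera("scene")
cv2.imwrite("pics/c3.png",cv2.resize(a[190:255,275:345],(600,557),interpolation=cv2.INTER_CUBIC))
E
```

```text
bar [ 0.54492529 -0.09018459] round [ 0.44007471 -0.15181541] sq [ 0.46168459 -0.06857471] tri [ 0.52331541 -0.17342529]
t 10.35 tcp [0.4751 0.2638 0.1997] xang 153.0 z [-0.001 -0.001 -1.   ] F [ 0.6 -0.7 -0.7] M [ 0.03 -0.02  0.04] op 0.53 gf 0.0
shift cm [-22.31 -28.35   7.98]
```

View pics/c3.png

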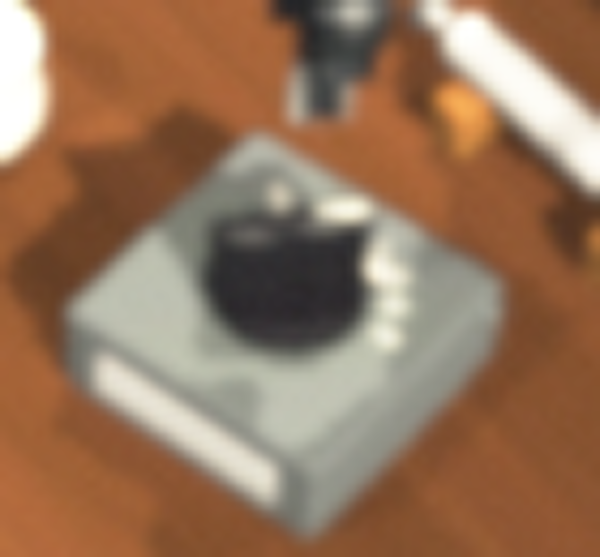

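```bash
python3 - <<'E'
from h import *
f=lambda p:((np.array(proj("scene",p))-[275,190]+.5)*600/70).round()
for k in range(7):
    a=np.radians(234-20*k);d=np.array([np.cos(a),np.sin(a)]);c=np.array([.4755,.263])
    print(k,f([*(c+.044*d),.05]),"pointer",f([*(c+.025*d),.097]))
E
```

```text
0 [278. 207.] pointer [286. 168.]
1 [314. 212.] pointer [307. 171.]
2 [347. 227.] pointer [326. 180.]
3 [371. 249.] pointer [340. 192.]
4 [386. 277.] pointer [348. 208.]
5 [387. 306.] pointer [349. 225.]
6 [376. 333.] pointer [342. 240.]
```

Mark 4 is expected at (386,277) and seen at (380,270). The pointer is expected at (348,208) for click 4 and seen at (340,208). Tool angle 153° against a mark angle of 154° agrees, so the dial is at 4. Next is the bar key, with the fingers shut.

Emit:
{"fn": "play_rows", "kwargs": {"grip": [255, 255, 255, 255, 255, 255, 255, 255, 255, 255, 255, 255, 255, 255, 255, 255, 255, 255], "translation": [[-1.86, -2.36, 0], [-1.86, -2.36, 0], [-1.86, -2.36, 0], [-1.86, -2.36, 0], [-1.86, -2.36, 0], [-1.86, -2.36, 0], [-1.86, -2.36, 0], [-1.86, -2.36, 0], [-1.86, -2.36, 0], [-1.86, -2.36, 0], [-1.86, -2.36, 0], [-1.86, -2.36, 0], [0, 0, 2], [0, 0, 2], [0, 0, 2], [0, 0, 2], [0, 0, 1], [0, 0, 0]], "turn": [0, 0, 0, 0, 0, 0, 0, 0, 0, 0, 0, 0, 0, 0, 0, 0, 0, 0]}}

```text
time: 12.65
tool_pos: [0.5451, -0.0898, 0.1098]
orientation: [-0.734, -3.053, 0.001]
ft_force: [-0.0, 0.0, -0.1]
opening: -0.0
grip_force: 0.0
```

```bash
python3 - <<'E'
from st import *
to(.5449,-.0902,.069)
a=imaging.camera("scene")
cv2.imwrite("pics/c4.png",cv2.resize(a[130:200,205:290],(680,560),interpolation=cv2.INTER_CUBIC))
E
```

```text
t 12.65 tcp [ 0.5451 -0.0898  0.1098] xang 153.0 z [-0.001 -0.    -1.   ] F [-0.   0.  -0.1] M [-0.01  0.06 -0.03] op -0.0 gf 0.0
shift cm [-0.   -0.04  4.08]
```

View pics/c4.png

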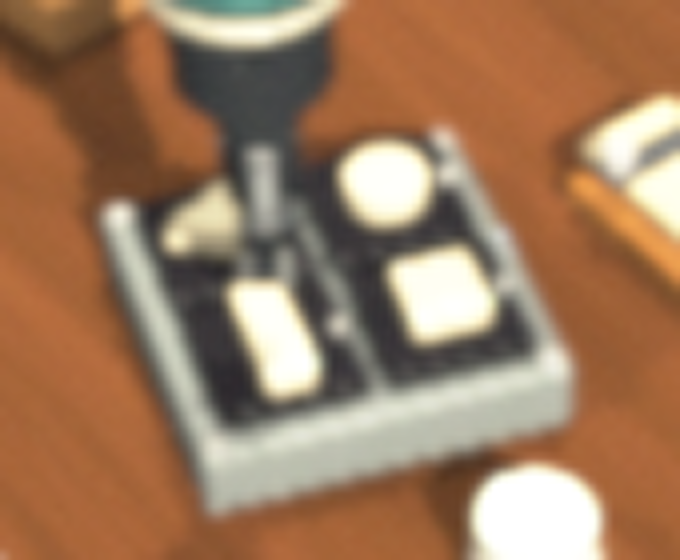

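The shut fingers at about (266,265), 30 mm up, are above the bar key at (272,330), and dropping straight down lands them near its centre. Pressing.

Emit:
{"fn": "play_rows", "kwargs": {"grip": [255, 255, 255, 255, 255, 255, 255, 255], "translation": [[0, 0, 1], [0, 0, 1], [0, 0, 0.8], [0, 0, 0.4], [0, 0, 0.4], [0, 0, 0.4], [0, 0, 0.1], [0, 0, 0]], "turn": [0, 0, 0, 0, 0, 0, 0, 0]}}

```text
time: 13.7
tool_pos: [0.5457, -0.0898, 0.0706]
orientation: [0.734, 3.054, 0.001]
ft_force: [-12.2, 2.3, 31.6]
opening: 0.002
grip_force: 15.7
```

Emit:
{"fn": "play_rows", "kwargs": {"grip": [255, 255, 255, 255, 255, 255, 255, 255, 255, 255, 255, 255], "translation": [[0, 0, -0.5], [0, 0, -1.2], [0, 0, -1.2], [0, 0, -1.2], [0, 0, 0], [1.3, -2.06, 0], [1.3, -2.06, 0], [1.3, -2.06, 0], [1.3, -2.06, 0], [1.3, -2.06, 0], [0, 0, 0], [0, 0, 0]], "turn": [0, 0, 0, 0, 0, 0, 0, 0, 0, 0, 0, 0]}}

```text
time: 15.2
tool_pos: [0.4413, -0.1517, 0.1103]
orientation: [0.734, 3.054, 0.0]
ft_force: [0.3, -0.2, -0.3]
opening: 0.001
grip_force: 0.0
```

```bash
python3 - <<'E'
from st import *
to(.4401,-.1518,.0698)
a=imaging.camera("scene")
cv2.imwrite("pics/c5.png",cv2.resize(a[130:200,205:290],(680,560),interpolation=cv2.INTER_CUBIC))
for p in((.5451,-.0898),(.4401,-.1518),(.4617,-.0686)):print((np.array(proj("scene",(*p,.068)))-[205,130]+.5)*8)
E
```

```text
t 15.2 tcp [ 0.4413 -0.1517  0.1103] xang 153.0 z [ 0. -0. -1.] F [ 0.3 -0.2 -0.3] M [ 0.02 -0.03 -0.01] op 0.001 gf 0.0
shift cm [ 0.1  -0.07  4.05]
[268.17757549 320.4378624 ]
[381.04000347 168.23879167]
[435.26815535 278.37344006]
```

View pics/c5.png

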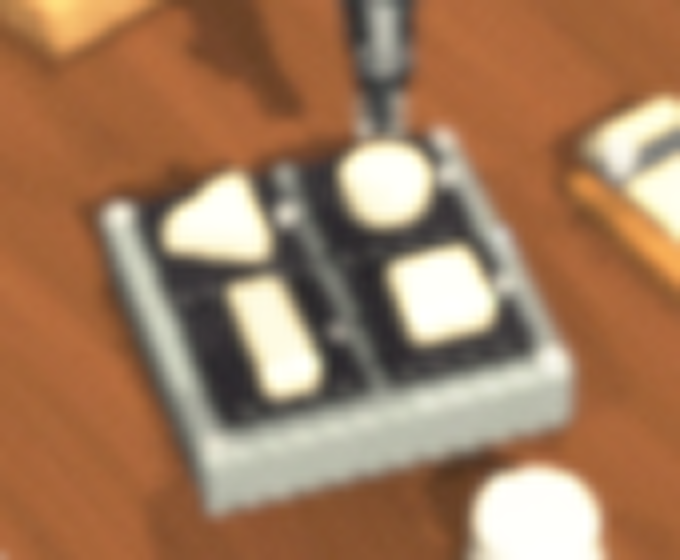

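The bar pin at (338,330) is now dim and low, while the triangle's at (287,213) is still bright and up. The fingers are over the round key, landing at (381,168) against its centre near (384,178), so I nudge about 3 mm and press.

Emit:
{"fn": "play_rows", "kwargs": {"grip": [255, 255, 255, 255, 255, 255, 255, 255], "translation": [[0.2, 0.2, 1], [0, 0, 1], [0, 0, 0.8], [0, 0, 0.4], [0, 0, 0.4], [0, 0, 0.4], [0, 0, 0.05], [0, 0, 0]], "turn": [0, 0, 0, 0, 0, 0, 0, 0]}}

```text
time: 16.25
tool_pos: [0.44, -0.1493, 0.0706]
orientation: [0.734, 3.054, 0.001]
ft_force: [-10.1, 3.1, 29.5]
opening: 0.002
grip_force: 14.9
```

Emit:
{"fn": "play_rows", "kwargs": {"grip": [255, 255, 255, 255, 255, 255, 255, 255, 255, 255, 255], "translation": [[0, 0, -0.5], [0, 0, -1.2], [0, 0, -1.2], [0, 0, -1.15], [0, 0, 0], [0.47, 2.1, 0], [0.47, 2.1, 0], [0.47, 2.1, 0], [0.47, 2.1, 0], [0, 0, 0], [0, 0, 0]], "turn": [0, 0, 0, 0, 0, 0, 0, 0, 0, 0, 0]}}

```text
time: 17.62
tool_pos: [0.4611, -0.0664, 0.1102]
orientation: [-0.735, -3.054, 0.001]
ft_force: [0.1, -0.1, 1.0]
opening: 0.001
grip_force: 0.0
```

Emit:
{"fn": "play_rows", "kwargs": {"grip": [255, 255, 255, 255, 255, 255, 255, 255], "translation": [[0, 0, 1], [0, 0, 1], [0, 0, 0.8], [0, 0, 0.4], [0, 0, 0.4], [0, 0, 0.4], [0, 0, 0.05], [0, 0, 0]], "turn": [0, 0, 0, 0, 0, 0, 0, 0]}}

```text
time: 18.62
tool_pos: [0.4615, -0.066, 0.0706]
orientation: [0.735, 3.054, 0.001]
ft_force: [-10.5, 0.8, 29.6]
opening: -0.003
grip_force: 14.8
```

Emit:
{"fn": "play_rows", "kwargs": {"grip": [255, 255, 255, 255, 255, 255, 255, 255, 255], "translation": [[0, 0, -0.5], [0, 0, -1.5], [0, 0, -2], [0, 0, -2], [0, 0, -2], [0, 0, -2], [0, 0, -2], [0, 0, 0], [0, 0, 0]], "turn": [0, 0, 0, 0, 0, 0, 0, 0, 0]}}

```text
time: 19.75
tool_pos: [0.4612, -0.0658, 0.1897]
orientation: [0.734, 3.055, 0.0]
ft_force: [-0.2, -0.2, -0.9]
opening: 0.007
grip_force: 0.0
```

```bash
python3 - <<'E'
from st import *
st()
a=imaging.camera("scene")
A=cv2.resize(a[130:200,205:290],(486,400),interpolation=cv2.INTER_CUBIC);B=cv2.resize(a[195:250,280:340],(314,288),interpolation=cv2.INTER_CUBIC)
o=np.zeros((400,800,3),np.uint8);o[:,:486]=A;o[:288,486:]=B
cv2.imwrite("pics/c6.png",o)
E
```

```text
t 19.75 tcp [ 0.4612 -0.0658  0.1897] xang 153.0 z [ 0.  0. -1.] F [-0.2 -0.2 -0.9] M [0.06 0.02 0.02] op 0.007 gf 0.0
```

View pics/c6.png

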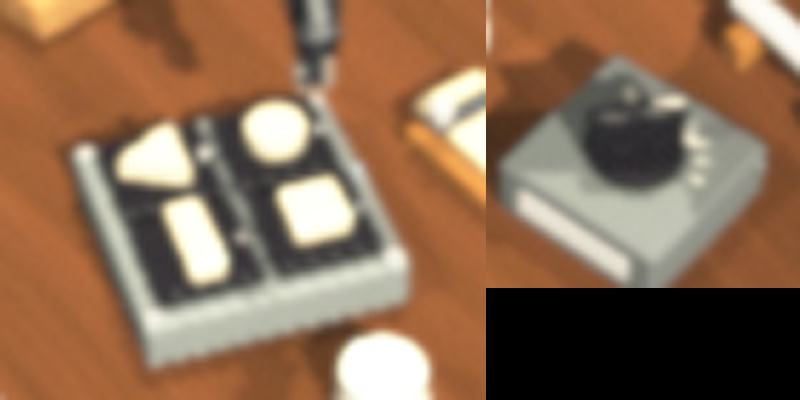

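The triangle pin at (206,152) is still bright. The bar, round and square pins are dim and low, all four keys are up, the dial is unchanged and the arm is clear.

```bash
python3 -c "
from h import *
print(bot.hand_in())"
```

```text
the job is handed in; nothing more can be done
None
```

I handed the job in with the dial set to 4 and the bar, round and square keys each pressed fully in order and back up; the triangular key was untouched, judging by the last pictures, and the hand-in call returned no verdict.

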